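# Clamp a keepsake box in the engraving fixture

### The job

The keepsake box standing loose on the engraving fixture is about to get a name engraved on the plate in its lid. Push it with your fingertips, never lifting it, until its back lies flat against the cork-faced rear rail; then push the clamp lever over its centre so that it snaps across and locks, and the plunger holds the box tight against the end stop. Leave the other things on the table as they are.

Things in the scene. Friction and masses are not known exactly. Their poses are not given: they have to be found in the camera images.
- fixture: Fixed engraving fixture: plywood base board 120 mm (own x) by 246 mm (own y) by 12 mm thick, lying on the table, place and yaw vary. Origin on its underside, 2 mm right of its middle; own x points away from the robot to the rear rail, own y to the robot's left, z up. Board front edge at x = -60 mm. Front and top are open. All millimetres below are in this frame, z from the table.
- rail (a point): Top middle of the rear rail's face: an upright aluminium bar faced with cork, x = +40, y = +65, z = 34 mm. The rail's face runs from y = +10 to +120 mm, 22 mm high above the board.
- stop (a point): Top middle of the end stop's face: a like cork-faced bar at the left-hand end, x = +2, y = +108, z = 34 mm. Its face runs from x = -33 to +41 mm, facing the plunger (-y).
- seat (a point): The middle of where the box's underside belongs when seated, on top of the board: x = +13.5, y = +75.5, z = +12 mm. Same axes as the fixture.
- gift_box: Keepsake box to be clamped: loose dark red carved box, pale plate in its lid, 53 (own x) x 65 (own y) x 37 mm high, about 0.15 kg. Origin at the centre of its underside. Stands on the board 14 to 28 mm short of the rail, 4 to 12 mm short of the stop, turned up to 0.2 rad, own x roughly along the fixture's x. It slides easily; the thrown plunger pushes it on to the stop.
- clamp_lever (a joint): Angle of the clamp lever in rad: 0 = open, as it starts (leaning right, away from the box), 1.85 = locked (leaning left, over the plunger); it turns about the fixture's x direction and stands upright at 0.89. An over-centre spring drives it to the nearer end: let go before upright it falls back; past 0.95 it snaps on to 1.85 by itself. About 4 N sideways at the grip moves it.
- lever_pivot (a point): Pivot of the lever, part of a steel push-action toggle clamp screwed to the board's right-hand end (x = -10 to +37, y = -98 to +14 mm, up to 47 mm high): x = +13.5, y = -78, z = 34 mm.
- lever_tip (a point): End of the lever's round black rubber grip, 102 mm from the pivot; the grip is 60 mm long and 17 mm thick. Clamp open: 79 mm right of the pivot (fixture -y) and 98 mm above the table; upright: 136 mm above the table; locked: 84 mm left of the pivot, 92 mm above the table.
- buffer_face (a point): Middle of the front face of the plunger's rubber buffer, which moves along the fixture's y at x = +13.5, z = 34 mm: open at y = +17 mm; it travels 29 mm along +y as the lever is thrown and gives about 3 mm when it bears on the seated box.
- buffer: The plunger's rubber buffer, 19 mm across; origin 8 mm behind its front face.
- next_box: Bystander: taller carved red box, 53 x 51 x 61 mm, loose on the table in front of the fixture's right half. Origin at the centre of its underside.
- order_pad: Bystander: pad of swing tags, 86 x 55 x 12 mm, lying on the table in front of the fixture's left half. Origin at the centre of its underside.
- done_box: Bystander: carved red box, 63 x 57 x 46 mm, on the table behind the fixture. Origin at the centre of its underside.
- carton: Bystander: taller white soap carton, 50 x 50 x 68 mm, behind the fixture. Origin at the centre of its underside.
- soap: Bystander: white soap carton, 56 x 56 x 60 mm, behind the fixture. Origin at the centre of its underside.

How it is judged (in metres and radians):
On the way, in this order (a step that is already met when the one before it is completed fails the run):
1. the box lies flat against the rear rail while the clamp is still open (x of gift_box in the frame of seat between -0.004 and 0.004 m and angle between the x axis of gift_box and the x axis of fixture, either way round below 0.06 rad and angle between gift_box's own z axis and vertical below 0.06 rad and value of joint clamp_lever below 0.5 rad), for 0.1 s.
2. the lever has snapped over centre and locked (value of joint clamp_lever above 1.78 rad), for 0.2 s.
At the end, for the whole second after the job is handed in: The lever is locked past centre (above 1.78 rad); the box sits within 4 mm of its seat in both directions, square within 0.06 rad, flat on the board and at rest, and the plunger's buffer presses on it with more than 5 N (x of gift_box in the frame of seat between -0.004 and 0.004 m and y of gift_box in the frame of seat between -0.004 and 0.004 m and angle between the x axis of gift_box and the x axis of fixture, either way round below 0.06 rad and angle between gift_box's own z axis and vertical below 0.06 rad and z of gift_box in the frame of seat below 0.004 m and value of joint clamp_lever above 1.78 rad and contact force between buffer and gift_box above 5 N and linear speed of gift_box below 0.01 m/s); the robot touches nothing.
It fails at once if the box is lifted off the board (z of gift_box in the frame of seat above 0.01 m).
It fails at once if the box is tipped (angle between gift_box's own z axis and vertical above 0.25 rad).
It fails at once if one of the bystanders (boxes, cartons, pad) is moved more than 15 mm (distance of any of next_box, done_box, order_pad, carton, soap from where it was at the start of the episode above 0.015 m).
It also fails if it takes over 48 s, if anything falls off the work surface, if the arm or the gripper's body presses on something with over 40 N, if the wrist force passes 120 N, or if a joint passes its speed limit or range.

### The arm

A 7-joint arm with a two-finger parallel gripper is mounted at the origin on a cart in front of the work surface, level with it; the furniture and walls round the work are solid. World frame = base frame: x ahead of the robot, y to its left, z up, the work surface at z = 0. Lengths are in m, angles in degrees, forces in N, time in s.
With the tool pointing down it reaches from about 0.425 to 1.025 m from the base axis. Payload 9.4 kg.
Tool frame: the origin (TCP) lies at the very end of the fingers, on their centre line; the grasp point (between the pads) lies 19 mm behind it (grip_depth is the distance from the TCP to the grasp point, in m); z points along the fingers, y is the line along which they close (so a half turn about z gives the same grasp; the last joint's range is limited). The gripper opens to 93 mm and grips with 3 to 60 N. Pads are 15 mm wide; open, the fingers measure 128 mm over their backs; the gripper's body (75 mm by 188 mm) begins 65 mm behind the grasp point.
Start: joints at [-69.998, 34.337, -0.143, 91.639, 0.103, 54.024, -4.572], TCP at [0.299, 0.66, 0.219] pointing down, gripper open.
Joint ranges: [-147.43, 147.43], [-19.82, 112.94], [-74.19, 73.91], [6.32, 146.72], [-59.91, 239.91], [6.04, 106.73], [-150.56, 150.56]. Speed limits (degrees/s): [127.2, 127.2, 172.46, 172.46, 180, 180, 180].

### API

Orientations are given as [roll, pitch, yaw] about the fixed x, y, z axes, in that order (R = Rz(yaw) Ry(pitch) Rx(roll)).
In Python, from rig import * gives the robot as it stands.
- The arm moves only by the tool step_arm, never from a script. Its argument "increments" is a list of rows, each a list of 5 numbers: the finger opening in cm, from 0 to 9.3, then the shift along the world's x, y, z in cm, then the turn about the world's z in rad. In form: [[grip, tx, ty, tz, twist], ...]. A call has 1 to 10 rows; each row shifts and turns the commanded pose from where the row before left it; what a row does not reach is not made up. A row lasts 1/10 s, in which the tool goes at most 50 mm and 8.59 degrees, less where a joint would pass 70% of its speed; a pose out of reach is approached as far as the arm can. A call with a gripper value outside its range is refused whole. The fingers move at their own pace and stop on an object; "force" is the grip in N (left out, the last holds). Time passes only in rows, so rows that do not move let the fingers close. It gives the time, the measured TCP pose, the force, the opening and the grip force at its end, in the units of the state.
- get_obs(): the state, without advancing time (a new reading comes with each control period).
- snapshot(name): name is "scene" or "side" or "wrist"; returns a dict with "pixels" (384x512x3 uint8, red, green, blue), "z_map" (384x512 float32, m along the optical axis (not along the pixel's ray), 0 where there is no reading), "fx", "fy", "cx", "cy" (pixels), "T" (4x4, takes a point from camera to world coordinates). Camera axes: x right, y down, z forward; pixel columns grow to the right and rows downward; lengths in m; the calibration is good to about 2 mm. A picture is of the moment at which its call begins.
- sign_off(): hands the job in; it is judged then, once.
Trained networks look in the newest picture that a camera, given by its name, has taken for a name from the list of things; names that differ only in an ending like _2 or _b are one class to them, and where a whole thing is asked for, a point or a joint stands for the part that bears it (a point fixed in the world has none). Each returns a list of dicts, best first, with "p" (0 to 1); they miss things now and then, are a little off and sometimes report something else, mostly with a low value. They report only what shows in the picture. A call takes as long as a camera call.
- spot_in(camera, query): "box" ([left, top, width, height] in pixels, round what is visible of it).
- trace(camera, query): "pixels" (384x512 bool, what is visible of it) and "box" ([left, top, width, height] in pixels, round what is visible of it).
The state is a dict: "time_s": time; "joint_positions": joint angles; "qd": joint speeds; "joint_efforts": joint torques, N m; "position": TCP position; "tcp_rot": TCP orientation; "contact_force": force on the tool from outside, world axes, zero at the start; "wrist_torque": the same for the moment, N m; "finger_gap": finger opening in m; "gripper_force": force on a finger pad.
Only numpy, scipy, OpenCV 4.12 (cv2) and the standard library are available. Lean on these libraries where they do the work, as an engineer would, in place of code of your own. Each camera call takes 0.05 s, during which the arm holds its last target. There are 200 camera calls.

## Working session

There is one attempt and no reset: what is moved stays moved. The work goes in short steps, Python scripts to look and compute and a tool call to move; the robot and the scene stay as the last step left them, time stands still between calls to the robot, and variables do not carry over. Pictures are saved under pics/ and viewed, at most 10 in all, crops included, and the job is handed in when it is done.

Besides the shell and the picture viewer there is one more tool, called after "Call:" as name(argument=value, ...), one argument or row to a line, values as JSON. step_arm: Moves the arm, as the interface text tells. Its arguments: {"type":"object","properties":{"increments":{"type":"array"},"force":{"type":"number"}},"required":["increments"]}

```bash
mkdir -p pics; cat > h.py <<'E'
from rig import *
import numpy as np, cv2
def save(n,f):
    s=snapshot(n); cv2.imwrite('pics/'+f,s['pixels'][:,:,::-1]); return s
def cloud(s):
    z=s['z_map']; v,u=np.mgrid[0:z.shape[0],0:z.shape[1]]
    P=np.stack([(u-s['cx'])/s['fx']*z,(v-s['cy'])/s['fy']*z,z],-1)
    W=P@s['T'][:3,:3].T+s['T'][:3,3]; W[z==0]=np.nan; return W
E
python3 - <<'E'
from h import *
o=get_obs();print(o['position'],o['tcp_rot'],o['finger_gap'])
ims=[]
for c in ('scene','side'):
    s=snapshot(c);W=cloud(s);np.savez(c+'.npz',W=W,px=s['pixels'],T=s['T'],k=[s['fx'],s['fy'],s['cx'],s['cy']])
    cv2.imwrite(f'pics/{c}1.png',s['pixels'][:,:,::-1])
    for q in ('fixture','gift_box','clamp_lever','buffer','next_box','order_pad','done_box','carton','soap'):
        for r in trace(c,q)[:2]:
            P=W[r['pixels']];P=P[~np.isnan(P[:,0])]
            print(c,q,round(r['p'],2),np.round(r['box']),np.round(np.median(P,0),3) if len(P) else '',np.round(np.percentile(P,2,0),3) if len(P) else '',np.round(np.percentile(P,98,0),3) if len(P) else '')
E
```

```text
[0.29926129 0.65983201 0.21776489] [-1.79911524e+02  7.93989916e-03  1.55608349e+02] 0.09299924387439228
scene fixture 0.63 [194. 208. 148.  59.] [ 0.495 -0.254  0.015] [ 0.417 -0.375  0.003] [ 0.548 -0.121  0.09 ]
scene gift_box 0.6 [208. 212.  41.  29.] [ 0.448 -0.178  0.043] [ 0.439 -0.203  0.015] [ 0.488 -0.141  0.049]
scene clamp_lever 0.81 [287. 207.  57.  20.] [ 0.519 -0.353  0.07 ] [ 0.504 -0.387  0.041] [ 0.527 -0.302  0.099]
scene next_box 0.77 [279. 239.  28.  44.] [ 0.389 -0.348  0.05 ] [ 0.378 -0.372  0.003] [ 0.432 -0.32   0.061]
scene order_pad 0.67 [196. 245.  53.  29.] [ 0.38  -0.206  0.011] [ 0.356 -0.245  0.002] [ 0.413 -0.162  0.013]
scene order_pad 0.44 [197. 208. 143.  59.] [ 0.495 -0.252  0.014] [ 0.418 -0.372  0.002] [ 0.556 -0.122  0.087]
scene done_box 0.79 [253. 173.  25.  26.] [ 0.686 -0.157  0.035] [ 0.676 -0.182  0.   ] [ 0.739 -0.126  0.046]
scene carton 0.76 [186. 157.  25.  30.] [0.656 0.031 0.053] [0.642 0.023 0.004] [0.695 0.072 0.069]
scene soap 0.76 [217. 162.  29.  32.] [ 0.657 -0.072  0.04 ] [ 0.651 -0.092  0.001] [ 0.73  -0.032  0.061]
side fixture 0.66 [206. 208.  54.  56.] [ 0.506 -0.3    0.01 ] [ 0.431 -0.385  0.001] [ 0.561 -0.123  0.087]
side fixture 0.51 [285. 177.  19.  25.] [0.667 0.03  0.054] [0.647 0.021 0.011] [0.698 0.074 0.067]
side gift_box 0.91 [209. 210.  23.  20.] [ 0.468 -0.2    0.04 ] [ 0.443 -0.205  0.011] [ 0.494 -0.141  0.047]
side next_box 0.71 [175. 233.  27.  33.] [ 0.415 -0.363  0.039] [ 0.385 -0.374  0.001] [ 0.44  -0.325  0.059]
side order_pad 0.62 [181. 226.  21.   8.] [ 0.389 -0.186  0.009] [ 0.362 -0.212  0.004] [ 0.415 -0.159  0.011]
side order_pad 0.47 [285. 175.  13.  26.] [0.665 0.03  0.053] [0.644 0.021 0.007] [0.698 0.074 0.067]
side carton 0.66 [284. 176.  14.  26.] [0.667 0.03  0.053] [0.644 0.021 0.007] [0.698 0.073 0.067]
side soap 0.55 [288. 190.  17.   9.] [ 0.671 -0.058  0.058] [ 0.654 -0.092  0.048] [ 0.699 -0.037  0.06 ]
```

View pics/scene1.png

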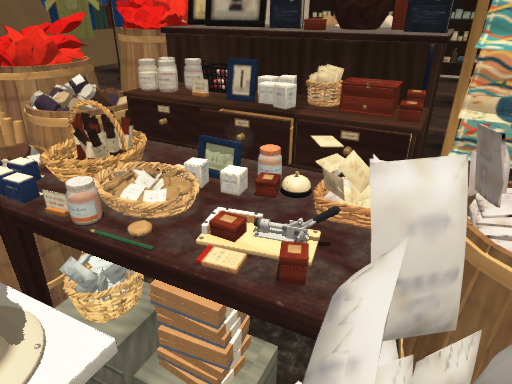

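View pics/side1.png

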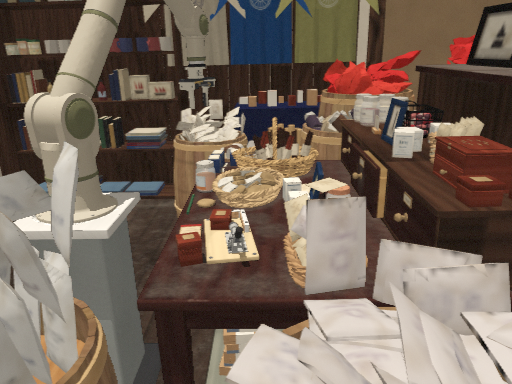

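The scene view shows the gift box at about (228,225), the clamp at (290,230) and the lever grip reaching (337,212). `next_box` is at (292,262) and the order pad at (222,259). In the side view the fixture is small, at (230,235). Next I'll bring the wrist camera over the fixture.

Call:
step_arm(
  increments=[
    [9.3,3,-4,2,-0.14],
    [9.3,3,-4,2,-0.14],
    [9.3,3,-4,2,-0.14],
    [9.3,3,-4,2,-0.14],
    [9.3,3,-4,2,-0.14],
    [9.3,2,-4.5,0,-0.14],
    [9.3,1,-4.5,0,-0.14],
    [9.3,0,-4.5,0,-0.14],
    [9.3,0,-4.5,0,-0.14],
    [9.3,0,-4.5,0,-0.14],
  ],
)

```text
time_s: 2.0
position: [0.4686, 0.2477, 0.3116]
tcp_rot: [180.0, -0.0, 75.1]
contact_force: [0.3, -1.0, 0.7]
finger_gap: 0.0929
gripper_force: 0.0
```

Call:
step_arm(
  increments=[
    [6,0,-4.5,0,-0.1],
    [4,0,-4.5,0,-0.1],
    [2,0,-4.5,0,0],
    [2,0,-4.5,0,0],
    [2,0,-4.5,0,0],
    [2,0,-4.5,0,0],
    [2,0,-4.5,0,0],
    [2,-1,-4.5,0,0],
    [2,-2,-4,0,0],
    [2,-2,-2,0,0],
  ],
)

```text
time_s: 3.0
position: [0.4177, -0.1737, 0.3118]
tcp_rot: [179.9, 0.0, 63.7]
contact_force: [-0.3, -0.7, 0.1]
finger_gap: 0.0211
gripper_force: 0.0
```

```bash
python3 - <<'E'
from h import *
s=save('wrist','w1.png');W=cloud(s);np.savez('w1.npz',W=W,px=s['pixels'],T=s['T'],k=[s['fx'],s['fy'],s['cx'],s['cy']])
o=get_obs();print(o['time_s'],o['position'],o['tcp_rot'],o['joint_positions'])
for q in ('fixture','gift_box','clamp_lever','buffer','next_box','order_pad'):
    for r in trace('wrist',q)[:1]:
        np.save('m_'+q+'.npy',r['pixels'])
        P=W[r['pixels']];P=P[~np.isnan(P[:,0])]
        print(q,round(r['p'],2),np.round(r['box']),np.round(np.median(P,0),3),np.round(np.percentile(P,2,0),3),np.round(np.percentile(P,98,0),3))
B=W[(W[...,2]>.009)&(W[...,2]<.015)&(abs(W[...,0]-.49)<.13)&(abs(W[...,1]+.25)<.17)]
print(len(B),cv2.minAreaRect(B[:,:2].astype(np.float32)))
m=np.load('m_gift_box.npy');P=W[m];P=P[P[:,2]>.044];print(len(P),np.median(P[:,2]),cv2.minAreaRect(P[:,:2].astype(np.float32)))
E
```

```text
3.05 [ 0.41421136 -0.17565562  0.31177057] [-1.79987859e+02  4.25886962e-02  6.35397602e+01] [-16.97630804   9.61570289  38.84428189 120.86841077  -7.60045447
  51.87636742  -0.27672566]
fixture 0.59 [235.  76. 164. 185.] [ 0.501 -0.244  0.012] [ 0.425 -0.358  0.01 ] [ 0.555 -0.114  0.078]
gift_box 0.57 [260. 114.  48.  55.] [ 0.466 -0.169  0.048] [ 0.44  -0.201  0.043] [ 0.491 -0.14   0.05 ]
clamp_lever 0.66 [347. 196.  49.  64.] [ 0.521 -0.337  0.058] [ 0.506 -0.373  0.013] [ 0.533 -0.29   0.094]
next_box 0.72 [344. 196.  53.  66.] [ 0.521 -0.339  0.058] [ 0.506 -0.374  0.009] [ 0.532 -0.291  0.094]
9004 ((0.4576089382171631, -0.23862765729427338), (0.1864810436964035, 0.24551692605018616), 9.225818634033203)
1826 0.04772306929270487 ((0.46587276458740234, -0.1709415167570114), (0.06494301557540894, 0.05301734060049057), 88.13152313232422)
```

View pics/w1.png

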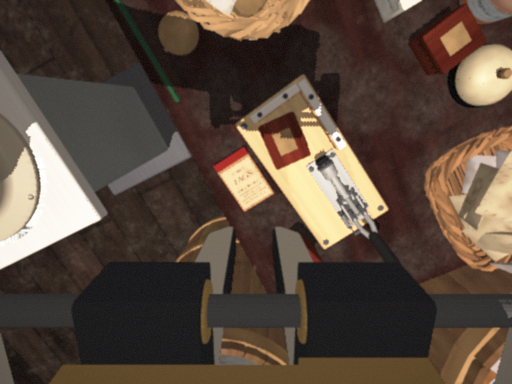

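The wrist view shows the board with corners at about (303,76), (238,127), (327,248) and (387,208). The box is at (285,140) with a clear gap to the rail, and the lever points down-right to (395,258). I'll fit the fixture pose exactly.

```bash
cat > fit.py <<'E'
from h import *
from scipy.spatial.transform import Rotation
def fitfix(W,verbose=1):
    m=((W[...,2]>.008)&(W[...,2]<.13)&(W[...,0]>.4)&(W[...,0]<.58)&(W[...,1]>-.375)&(W[...,1]<-.10)).astype(np.uint8)
    m=cv2.morphologyEx(m,cv2.MORPH_OPEN,np.ones((3,3),np.uint8))
    n,l,st,_=cv2.connectedComponentsWithStats(m); k=1+np.argmax(st[1:,4]); C=W[l==k]
    B=C[(C[:,2]<.04)]
    r=cv2.minAreaRect(B[:,:2].astype(np.float32)); return C,r
def tofix(P,o,yaw):
    c,s=np.cos(yaw),np.sin(yaw); d=P[...,:2]-o
    return np.stack([d[...,0]*c+d[...,1]*s,-d[...,0]*s+d[...,1]*c,P[...,2]],-1)
E
python3 - <<'E'
from fit import *
for f in('w1','scene','side'):
    W=np.load(f+'.npz')['W'];C,r=fitfix(W);print(f,len(C),r)
    c,(a,b),an=r
    yaw=np.radians(an if b>a else an-90)
    o=np.array(c)+.002*np.array([np.sin(yaw),-np.cos(yaw)])
    F=tofix(C,o,yaw)
    print(' origin',o.round(4),'yaw',yaw.round(4))
    # rail front-top edge: x of z~.034 points y in .02...12
    R=F[(F[:,2]>.031)&(F[:,2]<.037)&(F[:,1]>.015)&(F[:,1]<.115)&(F[:,0]>.03)]
    if len(R)>20:
        for lo in(.02,.05,.08):
            q=R[(R[:,1]>lo)&(R[:,1]<lo+.03)]
            if len(q): print('  rail',lo,np.percentile(q[:,0],[2,50,98]).round(4),np.median(q[:,2]).round(4))
    G=F[(F[:,2]>.044)&(F[:,2]<.053)&(F[:,1]>.02)]
    if len(G): print('  box',cv2.minAreaRect(G[:,:2].astype(np.float32)),np.median(G[:,2]))
    L=F[(F[:,2]>.06)]
    L=L[L[:,1]<-.02]
    if len(L): print('  lever',L.min(0).round(3),L.max(0).round(3),np.median(L[:,0]))
E
```

```text
w1 13195 ((0.4905194044113159, -0.23325879871845245), (0.120003342628479, 0.24556291103363037), 9.225839614868164)
 origin [ 0.4908 -0.2352] yaw 0.161
  rail 0.02 [0.0401 0.0468 0.0534] 0.0335
  rail 0.05 [0.0402 0.0469 0.0536] 0.0334
  rail 0.08 [0.0349 0.0467 0.0535] 0.0336
  box ((-0.014336731284856796, 0.06746269017457962), (0.06494301557540894, 0.05301735922694206), 78.90568542480469) 0.04771266636010388
  lever [ 0.005 -0.143  0.06 ] [ 0.022 -0.104  0.097] 0.013183276229313555
scene 4146 ((0.4875972270965576, -0.23444533348083496), (0.1183982789516449, 0.2458968311548233), 10.02369213104248)
 origin [ 0.4879 -0.2364] yaw 0.1749
  rail 0.02 [0.043  0.0482 0.0574] 0.0334
  rail 0.05 [0.0439 0.0488 0.0578] 0.0334
  rail 0.08 [0.0403 0.0489 0.0575] 0.0339
  box ((-0.011444620788097382, 0.06822539865970612), (0.06490848958492279, 0.05310334637761116), 79.25840759277344) 0.0478544865424681
  lever [-0.108 -0.142  0.06 ] [ 0.02  -0.066  0.096] 0.005399549519945944
side 2091 ((0.4925842881202698, -0.23502132296562195), (0.11825630068778992, 0.24580393731594086), 9.275315284729004)
 origin [ 0.4929 -0.237 ] yaw 0.1619
  rail 0.02 [0.0432 0.048  0.0529] 0.0325
  rail 0.05 [0.0433 0.0486 0.0522] 0.0324
  rail 0.08 [0.0428 0.0478 0.0531] 0.0318
  box ((-0.013949839398264885, 0.06638611853122711), (0.06494719535112381, 0.05036630481481552), 78.2163314819336) 0.045639105862059826
  lever [ 0.005 -0.142  0.061] [ 0.02  -0.118  0.081] 0.01007975563313957
```

Call:
step_arm(
  increments=[
    [2,0,0,-3,-0.135],
    [2,0,0,-3,-0.135],
    [2,0,0,-3,-0.135],
    [2,0,0,-3,-0.135],
    [2,0,0,-3,-0.135],
    [2,0,0,-3,-0.135],
    [2,0,0,-3,-0.135],
    [2,0,0,0,0],
    [2,0,0,0,0],
  ],
)

```text
time_s: 4.25
position: [0.4189, -0.1701, 0.1014]
tcp_rot: [-180.0, 0.1, 10.1]
contact_force: [-0.1, 0.2, 0.1]
finger_gap: 0.0195
gripper_force: 0.0
```

Call:
step_arm(
  increments=[
    [2,-0.6,-0.9,0,-0.015],
    [2,0,0,-2,0],
    [2,0,0,-2,0],
    [2,0,0,-2,0],
    [2,0,0,-1.8,0],
    [2,0,0,0,0],
    [2,0,0,0,0],
  ],
)

```text
time_s: 4.95
position: [0.413, -0.1801, 0.0246]
tcp_rot: [180.0, -0.1, 8.9]
contact_force: [0.4, -0.2, 0.2]
finger_gap: 0.02
gripper_force: 0.0
```

Call:
step_arm(
  increments=[
    [2,0.6,0.1,-0.2,0],
    [2,0.6,0.1,0,0],
    [2,0.4,0.06,0,0],
    [2,0.4,0.06,0,0],
    [2,0.4,0.07,0,0],
    [2,0.4,0.06,0,0],
    [2,0.4,0.07,0,0],
    [2,0.4,0.06,0,0],
    [2,0.4,0.07,0,0],
    [2,0,0,0,0],
  ],
)

```text
time_s: 5.95
position: [0.4536, -0.1728, 0.0214]
tcp_rot: [180.0, -0.0, 9.0]
contact_force: [-0.6, -0.4, 0.9]
finger_gap: 0.0201
gripper_force: 0.0
```

```bash
cat > chk.py <<'E'
from fit import *
import sys
o=np.array([.4908,-.2352]);yaw=.161
s=save('wrist',sys.argv[1]+'.png');W=cloud(s);ob=get_obs()
print(ob['time_s'],'tcp fix mm',(1e3*tofix(ob['position'],o,yaw)).round(1),ob['contact_force'].round(1))
for c in('wrist','scene','side'):
    if c!='wrist': W=cloud(snapshot(c))
    F=tofix(W,o,yaw)
    G=F[(F[...,2]>.043)&(F[...,2]<.053)&(F[...,1]>.025)&(F[...,1]<.125)&(abs(F[...,0])<.07)]
    if len(G)>20: print(c,len(G),cv2.minAreaRect((1e3*G[:,:2]).astype(np.float32)),np.percentile(G,[1,99],axis=0).round(4).tolist())
E
python3 chk.py w2
```

```text
6.0 tcp fix mm [-27.1  67.6  21.4] [-0.1  0.9  0.4]
wrist 15607 ((-0.157928466796875, 71.48219299316406), (65.22457122802734, 70.3895492553711), 89.7153549194336) [[-0.0188, 0.0401, 0.0447], [0.0346, 0.1026, 0.0509]]
scene 251 ((-1.4842491149902344, 70.79464721679688), (64.29071807861328, 74.02466583251953), 89.90248107910156) [[-0.0384, 0.0391, 0.0433], [0.0331, 0.0954, 0.0528]]
side 203 ((1.7687759399414062, 67.69828033447266), (62.941375732421875, 69.05094909667969), 87.6734619140625) [[-0.0336, 0.0367, 0.0432], [0.0356, 0.0985, 0.0523]]
```

View pics/w2.png

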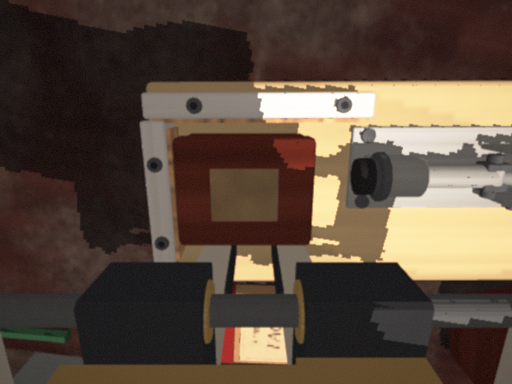

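The box at (245,190) now lies parallel to the rail, with a gap of about 5 mm left. I'll push it the rest of the way gently.

Call:
step_arm(
  increments=[
    [2,0.2,0.03,0,0],
    [2,0.2,0.03,0,0],
    [2,0.1,0.02,0,0],
    [2,0.1,0.02,0,0],
    [2,0,0,0,0],
    [2,0,0,0,0],
  ],
)

```text
time_s: 6.7
position: [0.4588, -0.1719, 0.0215]
tcp_rot: [180.0, -0.0, 8.9]
contact_force: [-1.1, 0.1, 0.1]
finger_gap: 0.0202
gripper_force: 0.4
```

```bash
python3 chk.py w3
```

```text
6.75 tcp fix mm [-21.4  67.6  21.5] [-1.2 -0.5  0.8]
wrist 15524 ((5.223960876464844, 71.55815887451172), (65.15081787109375, 69.94568634033203), 89.7028579711914) [[-0.0135, 0.0401, 0.0449], [0.0397, 0.1027, 0.0508]]
scene 241 ((2.1298866271972656, 69.90567779541016), (63.67326354980469, 75.48062133789062), 84.68097686767578) [[-0.0326, 0.039, 0.0435], [0.0376, 0.0938, 0.0525]]
side 206 ((5.633323669433594, 69.68365478515625), (65.42817687988281, 70.37820434570312), 88.47653198242188) [[-0.029, 0.037, 0.0432], [0.0401, 0.1007, 0.0527]]
```

Nearly touching. I'll press a little further until force shows.

Call:
step_arm(
  increments=[
    [2,0.1,0.02,0,0],
    [2,0.1,0.02,0,0],
    [2,0,0,0,0],
    [2,0,0,0,0],
  ],
)

```text
time_s: 7.25
position: [0.4589, -0.1719, 0.0215]
tcp_rot: [-180.0, 0.1, 8.9]
contact_force: [-6.7, -1.6, 4.4]
finger_gap: 0.0197
gripper_force: 3.5
```

Call:
step_arm(
  increments=[
    [2,-1,-0.16,0,0],
    [2,-2,-0.3,0,0],
    [2,-1,-0.16,3,0],
    [2,0,0,5,0],
    [2,0,0,5,0],
    [1,0,0,4,0],
    [0,0,0,0,0],
  ],
)

```text
time_s: 7.95
position: [0.4226, -0.1785, 0.1952]
tcp_rot: [179.9, -0.4, 9.0]
contact_force: [-0.4, -0.5, -0.1]
finger_gap: 0.0082
gripper_force: 0.0
```

```bash
python3 chk.py w4; python3 - <<'E'
from fit import *
o=np.array([.4908,-.2352]);yaw=.161
H={}
for f in('w1','scene','side'):
    F=tofix(np.load(f+'.npz')['W'],o,yaw).reshape(-1,3);F=F[~np.isnan(F[:,0])]
    A=F[(F[:,0]>-.09)&(F[:,0]<.16)&(F[:,1]>-.36)&(F[:,1]<-.09)]
    print(f)
    for y in np.arange(-.36,-.09,.03):
        print(round(y,2),[ (lambda q: int(1e3*q[:,2].max()) if len(q) else -1)(A[(A[:,1]>=y)&(A[:,1]<y+.03)&(A[:,0]>=x)&(A[:,0]<x+.025)]) for x in np.arange(-.09,.16,.025)])
E
```

```text
8.0 tcp fix mm [-58.6  67.9 193.3] [ 1.1 -0.5 -0.6]
wrist 3800 ((13.30817985534668, 71.53733825683594), (65.0597915649414, 52.55087661743164), 89.71772003173828) [[-0.0128, 0.0399, 0.0449], [0.0395, 0.1032, 0.0498]]
scene 397 ((12.782636642456055, 70.88705444335938), (65.2987060546875, 55.37882995605469), 89.02780151367188) [[-0.0143, 0.039, 0.0433], [0.0379, 0.1023, 0.0501]]
side 183 ((15.312618255615234, 68.1114501953125), (66.97198486328125, 52.97879409790039), 86.45085144042969) [[-0.0103, 0.0381, 0.0433], [0.0401, 0.1011, 0.0482]]
w1
-0.36 [-1, -1, -1, -1, -1, -1, -1, -1, -1, -1]
-0.33 [-1, -1, -1, -1, -1, -1, -1, -1, -1, -1]
-0.3 [-1, -1, -1, -1, -1, 1, 1, 3, 52, 54]
-0.27 [-1, -1, -1, -1, 0, 1, 2, 54, 56, 54]
-0.24 [-1, -1, -1, -1, 1, 2, 1, 56, 130, 91]
-0.21 [-1, -1, 0, 1, 1, 1, 2, 56, 133, 127]
-0.18 [-1, 1, 1, 1, 93, 3, 2, 53, 153, 145]
-0.15 [2, 10, 10, 93, 96, 10, 3, 1, 154, 140]
-0.12 [61, 13, 14, 78, 78, 16, 1, 2, 131, 137]
-0.09 [-1, -1, -1, -1, -1, -1, -1, -1, -1, -1]
scene
-0.36 [-1, -1, -1, -1, -1, -1, -1, -1, -1, -386]
-0.33 [-1, -1, -1, -1, -1, -1, -1, -1, -1, -1]
-0.3 [-1, -1, -1, -1, -1, -1, -1, -1, -1, -1]
-0.27 [-1, -1, -1, -1, -1, -1, -1, -1, -1, -1]
-0.24 [-1, -1, 1, 0, 1, 1, 1, 54, 84, 156]
-0.21 [0, 1, 1, 1, 2, 2, 1, 55, 137, 160]
-0.18 [1, 1, 1, 100, 100, 1, 1, 54, 156, 168]
-0.15 [1, 9, 11, 99, 100, 11, 1, 1, 154, 156]
-0.12 [61, 11, 13, 74, 75, 13, 1, 1, 127, 134]
-0.09 [-1, -1, -1, -1, -1, -1, -1, -1, -1, -1]
side
-0.36 [-1, -1, -1, -1, -1, -1, -1, -1, -1, -1]
-0.33 [-1, -1, -1, -1, -1, -1, -1, -1, -1, 0]
-0.3 [-1, -1, -1, 0, 0, 0, 0, 0, 48, 0]
-0.27 [0, 0, 0, 0, 0, 0, 0, 47, 53, -57]
-0.24 [0, 0, 0, 0, 0, 0, 0, 51, 142, 152]
-0.21 [0, 0, 0, 0, 0, 0, 0, 51, 143, 157]
-0.18 [0, 0, 0, 95, 99, 0, 0, 44, 152, 168]
-0.15 [53, 11, 11, 87, 97, 10, 3, 0, 151, 153]
-0.12 [59, 11, 11, 61, 56, 16, 9, 0, 54, 30]
-0.09 [-1, -1, -1, -1, -1, -1, -1, -1, -1, -1]
```

```bash
python3 - <<'E'
from fit import *
T=np.load('w1.npz')['T'];p=T[:3,3]-np.array([.4142,-.1757,.3118]);a=np.radians(63.54)
print(p, 'tool-yaw frame', p[0]*np.cos(a)+p[1]*np.sin(a), -p[0]*np.sin(a)+p[1]*np.cos(a))
o=np.array([.4908,-.2352]);c,s=np.cos(.161),np.sin(.161)
for q in([10,-200],[10,-80]):
    q=np.array(q)/1e3;print(o+[c*q[0]-s*q[1],s*q[0]+c*q[1]])
print(get_obs()['position'],get_obs()['joint_positions'])
E
```

```text
[0.03715105 0.07105469 0.1656148 ] tool-yaw frame 0.08016490215139165 -0.0015992745225546084
[ 0.53273175 -0.43101044]
[ 0.5134951  -0.31256234]
[ 0.4207325  -0.17707519  0.19117205] [-18.90177186  24.67867076  48.58063471 129.33437346 -30.77246111
  37.86225198 -28.89187625]
```

Call:
step_arm(
  increments=[
    [0,1.4,-3.2,0,0],
    [0,1.4,-3.2,0,0],
    [0,1.4,-3.2,0,0],
    [0,1.4,-3.2,0,0],
    [0,1.4,-3.2,0,0],
    [0,1.4,-3.2,0,0],
    [0,1.4,-3.2,0,0],
    [0,1.4,-3.2,0,0],
    [0,0,0,0,0],
    [0,0,0,0,0],
  ],
)

```text
time_s: 9.1
position: [0.5314, -0.434, 0.189]
tcp_rot: [-179.9, 0.1, 8.8]
contact_force: [-0.5, 0.8, 0.2]
finger_gap: 0.0002
gripper_force: 0.0
```

```bash
python3 chk.py w5
```

```text
9.15 tcp fix mm [   8.5 -201.8  189.5] [-0.6  0.4  0.3]
wrist 805 ((12.568634033203125, 43.66360092163086), (18.645963668823242, 54.416282653808594), 78.90874481201172) [[-0.0123, 0.0381, 0.0433], [0.0392, 0.0556, 0.0492]]
scene 405 ((12.547419548034668, 70.80300903320312), (55.373512268066406, 65.00537109375), 0.35185760259628296) [[-0.014, 0.039, 0.0431], [0.0381, 0.1029, 0.05]]
side 184 ((15.286304473876953, 69.006591796875), (66.26494598388672, 52.34089660644531), 88.6538314819336) [[-0.0104, 0.0376, 0.0432], [0.0403, 0.1014, 0.0475]]
```

View pics/w5.png

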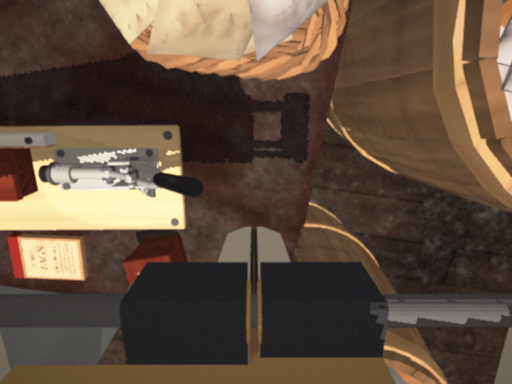

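The lever grip ends at (200,186) and the closed fingers hang to the right of it, with free space below. Going down beside it now.

Call:
step_arm(
  increments=[
    [0,0.4,0.1,-3,0],
    [0,0,0,-3,0],
    [0,0,0,-3,0],
    [0,0,0,-2,0],
    [0,0,0,0,0],
    [0,0,0,0,0],
  ],
)

```text
time_s: 9.85
position: [0.5367, -0.4322, 0.0819]
tcp_rot: [-180.0, 0.0, 9.0]
contact_force: [-0.2, -0.7, 0.5]
finger_gap: 0.0007
gripper_force: 0.0
```

Call:
step_arm(
  increments=[
    [0,-0.16,0.99,0,0],
    [0,-0.16,0.99,0,0],
    [0,-0.16,0.99,0,0],
    [0,-0.16,0.99,0,0],
    [0,0,0,0,0],
  ],
)

```text
time_s: 10.35
position: [0.5321, -0.4006, 0.086]
tcp_rot: [179.1, -0.3, 8.8]
contact_force: [0.9, -17.2, 11.3]
finger_gap: 0.0003
gripper_force: 8.9
```

The fingertip is jamming on the grip's end face: the force line runs through the pivot. I'll back off, go lower and push from under the end, rising with it.

Call:
step_arm(
  increments=[
    [0,0.16,-0.99,0,0],
    [0,0.32,-1.98,0,0],
    [0,0.16,-0.99,0,0],
    [0,0,0,-1.2,0],
    [0,0,0,-1.2,0],
    [0,0,0,0,0],
  ],
)

```text
time_s: 10.95
position: [0.5359, -0.4304, 0.0548]
tcp_rot: [-179.8, 0.1, 9.0]
contact_force: [-0.9, 0.4, -0.7]
finger_gap: 0.0005
gripper_force: 0.0
```

Call:
step_arm(
  increments=[
    [0,-0.32,1.98,0,0],
    [0,-0.16,0.99,0,0],
    [0,-0.08,0.5,0,0],
    [0,-0.08,0.5,0,0],
    [0,-0.08,0.5,0,0],
    [0,0,0,0,0],
  ],
)

```text
time_s: 11.55
position: [0.5315, -0.4001, 0.063]
tcp_rot: [178.7, -0.3, 8.7]
contact_force: [0.4, -24.9, 18.7]
finger_gap: 0.0004
gripper_force: 13.3
```

```bash
python3 chk.py w6
```

```text
11.6 tcp fix mm [  13.7 -169.3   63. ] [  0.3 -24.5  18.9]
scene 399 ((12.005743980407715, 71.01117706298828), (54.666664123535156, 65.53855895996094), 0.6713502407073975) [[-0.0138, 0.0393, 0.0433], [0.0386, 0.1027, 0.0499]]
```

View pics/w6.png

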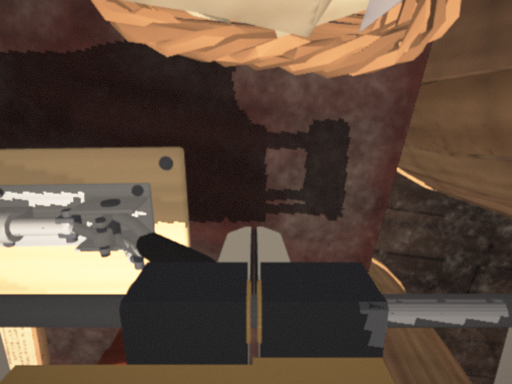

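Contact is on the rubber end, and friction locks it when I push purely sideways. I'll follow the tip's arc, up and left, so nothing has to slip.

Call:
step_arm(
  increments=[
    [0,0,0,0.8,0],
    [0,-0.1,0.6,0.7,0],
    [0,-0.1,0.6,0.6,0],
    [0,-0.11,0.7,0.6,0],
    [0,-0.11,0.7,0.5,0],
    [0,-0.13,0.8,0.4,0],
    [0,-0.13,0.8,0.4,0],
  ],
)

```text
time_s: 12.4
position: [0.5226, -0.3444, 0.0973]
tcp_rot: [-179.9, 0.0, 9.0]
contact_force: [-0.3, 0.5, -0.3]
finger_gap: 0.0004
gripper_force: 0.3
```

```bash
python3 chk.py w7; python3 - <<'E'
from fit import *
o=np.array([.4908,-.2352])
for c in('scene','side'):
    F=tofix(cloud(snapshot(c)),o,.161)
    for r in trace(c,'clamp_lever')[:1]:
        P=F[r['pixels']];P=P[~np.isnan(P[:,0])];print(c,r['p'],np.percentile(P,[2,50,98],axis=0).round(3).tolist())
E
```

```text
12.45 tcp fix mm [  14.2 -111.6   97.7] [-1.   1.   0.6]
wrist 3321 ((12.28438949584961, 49.33977127075195), (46.608097076416016, 57.604862213134766), 78.8682861328125) [[-0.0114, 0.0378, 0.0433], [0.0399, 0.0738, 0.0496]]
scene 399 ((12.840694427490234, 71.24264526367188), (65.3571548461914, 55.30705261230469), 88.74296569824219) [[-0.0144, 0.0391, 0.0432], [0.0383, 0.1025, 0.0501]]
side 109 ((3.2466325759887695, 67.69476318359375), (66.39022827148438, 29.931962966918945), 84.8713150024414) [[-0.0104, 0.0355, 0.0433], [0.0199, 0.1001, 0.0475]]
scene 0.63 [[-0.006, -0.096, 0.001], [0.008, -0.083, 0.087], [0.109, -0.047, 0.133]]
side 0.49 [[0.003, -0.117, 0.032], [0.014, -0.085, 0.062], [0.025, -0.012, 0.095]]
```

View pics/w7.png

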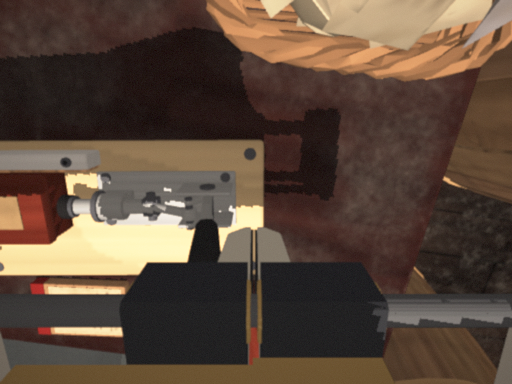

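The lever stands nearly upright against the fingers at (205,245), and the buffer at (62,205) is near the box. I'll keep pushing past centre.

Call:
step_arm(
  increments=[
    [0,-0.13,0.8,0.1,0],
    [0,-0.13,0.8,0,0],
    [0,-0.13,0.8,0,0],
    [0,-0.13,0.8,0,0],
    [0,0,0,0,0],
    [0,0,0,0,0],
  ],
)

```text
time_s: 13.35
position: [0.5177, -0.3137, 0.0985]
tcp_rot: [180.0, -0.0, 9.0]
contact_force: [-0.1, -0.5, 0.5]
finger_gap: 0.0002
gripper_force: 0.0
```

```bash
python3 chk.py w8; python3 - <<'E'
from fit import *
o=np.array([.4908,-.2352])
for c in('scene','side'):
    F=tofix(cloud(snapshot(c)),o,.161)
    for r in trace(c,'clamp_lever')[:1]:
        P=F[r['pixels']];P=P[~np.isnan(P[:,0])];print(c,r['p'],np.percentile(P,[2,50,98],axis=0).round(3).tolist())
E
```

```text
13.4 tcp fix mm [ 13.9 -82.2  98.6] [ 0.6 -0.4 -0.8]
wrist 5846 ((13.755224227905273, 71.52787780761719), (73.3277587890625, 52.88057327270508), 89.87520599365234) [[-0.0118, 0.0426, 0.0437], [0.0398, 0.1038, 0.0497]]
scene 400 ((12.16592788696289, 72.22880554199219), (70.59650421142578, 53.5489616394043), 89.39043426513672) [[-0.0139, 0.0426, 0.0431], [0.0382, 0.1063, 0.0501]]
side 86 ((15.265621185302734, 72.13513946533203), (60.301387786865234, 51.77843475341797), 89.97344207763672) [[-0.0105, 0.042, 0.0431], [0.0407, 0.1017, 0.0472]]
scene 0.78 [[0.002, -0.073, 0.034], [0.008, -0.032, 0.07], [0.021, 0.001, 0.094]]
side 0.64 [[0.005, -0.083, 0.03], [0.014, -0.051, 0.051], [0.024, -0.034, 0.071]]
```

It has snapped across. I'll retreat to the right and up, then verify.

Call:
step_arm(
  increments=[
    [0,0.32,-2,0,0],
    [0,0.32,-2,1,0],
    [0,0,0,4,0],
    [0,0,0,4,0],
    [0,-1,1.5,4,0],
    [0,-3,3,3,0],
    [0,-3,4,0,0],
    [0,-2,4,0,0],
    [0,0,4,0,0],
    [0,0,0,0,0],
  ],
)

```text
time_s: 14.7
position: [0.4347, -0.1849, 0.2569]
tcp_rot: [-179.8, 0.0, 9.3]
contact_force: [0.9, -0.5, 0.3]
finger_gap: 0.0003
gripper_force: 0.0
```

```bash
python3 chk.py w9; python3 - <<'E'
from fit import *
o=np.array([.4908,-.2352])
for c in('scene','wrist'):
    F=tofix(cloud(snapshot(c)),o,.161)
    G=F[(F[...,2]>.055)&(F[...,2]<.11)&(abs(F[...,0]-.0135)<.02)&(F[...,1]>-.12)&(F[...,1]<.04)]
    i=np.argsort(G[:,1]);print(c,len(G),G[i[::max(1,len(i)//8)]].round(3).tolist(),G[i[-1]].round(3))
    P=np.percentile(F[(F[...,2]>.044)&(F[...,2]<.053)&(F[...,1]>.045)&(F[...,1]<.125)&(abs(F[...,0])<.05)],[1,99],axis=0);print(P.round(4))
E
```

```text
14.75 tcp fix mm [-47.1  55.9 257.4] [-0.2 -0.7  0.1]
wrist 2612 ((13.079066276550293, 72.7433853149414), (52.22789001464844, 70.42904663085938), 0.0660303458571434) [[-0.0128, 0.0433, 0.0446], [0.0392, 0.1068, 0.0499]]
scene 394 ((12.076969146728516, 72.81741333007812), (70.87066650390625, 53.38418197631836), 89.12637329101562) [[-0.0137, 0.0427, 0.0433], [0.0382, 0.1059, 0.0503]]
side 117 ((15.314281463623047, 70.95834350585938), (51.917144775390625, 60.80788040161133), 1.1531752347946167) [[-0.0103, 0.0415, 0.0435], [0.0409, 0.1008, 0.0473]]
scene 235 [[0.001, -0.055, 0.055], [0.005, -0.043, 0.056], [0.006, -0.036, 0.07], [0.014, -0.03, 0.077], [0.007, -0.023, 0.072], [0.013, -0.017, 0.087], [0.005, -0.01, 0.081], [0.01, -0.005, 0.089], [0.01, 0.004, 0.088]] [0.01  0.004 0.092]
[[-0.0141  0.0455  0.0445]
 [ 0.0376  0.1064  0.0499]]
wrist 736 [[0.001, -0.055, 0.055], [0.017, -0.044, 0.067], [0.011, -0.035, 0.073], [0.008, -0.027, 0.076], [0.018, -0.019, 0.084], [0.019, -0.012, 0.088], [0.008, -0.006, 0.092], [0.012, 0.0, 0.095]] [0.015 0.006 0.089]
[[-0.0129  0.0461  0.045 ]
 [ 0.0391  0.1068  0.0499]]
```

View pics/w9.png

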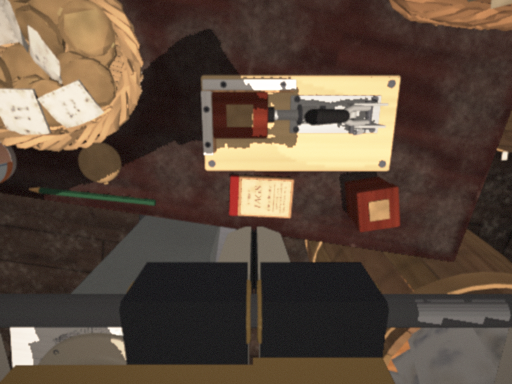

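The lever is locked, with its tip at y = +6 mm and z = 92 mm. The box at (240,115) is against both the rail and the stop, and the tag pad and `next_box` show no sign of having moved.

```bash
python3 -c "
from rig import *
print(sign_off())"
```

```text
the job is handed in; nothing more can be done
None
```

The box is flat against the rear rail and clamped against the end stop with the lever locked, and the job is handed in at about 15 s; position and lock were checked by camera, the buffer's grip force was not measured.

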